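# Reload the revolving syrup rack

### The job

One pocket of the covered syrup rack is empty. With the knob on top, turn the carousel the shorter way round until the empty pocket clicks in at the opening of the hood, then stand the fresh bottle from the counter in it and press it gently down until it has snapped fully home. Do not push against the clear hood, do not slam the bottle in, and leave the other things on the counter where they are.

Things in the scene. Friction and masses are not known exactly. Their poses are not given: they have to be found in the camera images.
- rack: Covered revolving syrup rack, square steel base 316 x 316 x 10 mm, fixed to the counter. Origin: underside of the base on the turning axis; z up; x points from the axis out through the middle of the hood's loading opening. On it a carousel with five pockets 72 degrees apart; four hold bottles that are part of it, one is empty.
- hood: Clear fixed hood, axes as the rack: walls 156 mm from the axis on three sides, none towards rack +x; roof 168 to 172 mm above the counter (trims to 176), cut away for x above 37 mm between y = -83 and +83 mm, so that a bottle can be lowered there. Not to be pushed (15 N at most).
- bay (a point): Middle of the loading opening: on the rack's x axis, 95 mm from the turning axis, 30 mm above the counter (height of the pocket floors). The empty pocket clicks in within 0.2 rad (19 mm) of it.
- carousel (a joint): Turn about the vertical axis, rad, counter-clockwise from above positive, endless: 0 = empty pocket opposite the opening, +pi and -pi = at it. Starts between -2.2 and 2.2. Turning takes 0.05 N m, leaving a click about 0.6 N m. The click's holder is clamped by hand: the click lies up to 0.2 rad either side of pi and must be felt; within 0.03 rad the carousel is drawn in when let go.
- index_ball (a joint): Travel of the sprung index ball hidden under the carousel, m: below 0 = dropped into a notch, clicked in; 0.002 = riding between notches. It clicks at each of the five pockets.
- knob (a point): Grip point of the black knob on top of the carousel, on the turning axis, 204 mm above the counter. Upright bar 72 mm long, 16 mm thick, 180 to 218 mm above the counter (the hood's roof is at 172); it turns with the carousel. Site axes: y along the bar, -x towards the empty pocket.
- pocket (a point): Middle of the empty pocket's floor, 95 mm from the turning axis, 30 mm above the counter; -x points away from that axis. Square, 63 mm inside, sides along x and y, 34 mm deep, flared rim to 38 mm. Sprung noses in its y sides stop the bottle with its underside 21 mm above the floor; pressed past them with about 10 N it sinks to the floor and they snap in over its base sleeve.
- bottle_mid (a point): Fresh bottle, frosted, square, 130 mm tall, 0.28 to 0.47 kg, loose on the counter. Point on its axis 65 mm above its underside; z up, x and y along its sides. Base sleeve 60 x 60 x 12 mm, body 55 x 55 mm up to 82 mm, neck 32 mm wide, round screw cap 38 mm in diameter from 104 to 130 mm (cap centre 52 mm above this point). Fits in any quarter turn. At most 30 N into the rack.
- food_pack: Closed food pack 156 x 116 x 43 mm, loose, to be left alone. Origin: centre of its underside.
- cup_stack: Stack of upturned paper cups, 80 mm wide, 125 mm tall, loose, to be left alone. Origin: centre of its underside.
- sauce_jar: Sauce jar with metal lid, 72 mm wide, 95 mm tall, loose, to be left alone. Origin: centre of its underside.
There are look-alikes about, which are no part of the job. Leave any green or pink look-alike of the part that bears bottle_mid alone.

How it is judged:
By the outcome, as a careful person would: the job done as asked, in the order asked, and still so for the second after the job is handed in, with the robot touching nothing.
It also fails if it takes over 67 s, if anything falls off the work surface, if the arm or the gripper's body presses on something with over 40 N, if the wrist force passes 120 N, or if a joint passes its speed limit or range.

### The arm

A 7-joint arm with a two-finger parallel gripper is mounted at the origin on the work surface. World frame = base frame: x ahead of the robot, y to its left, z up, the work surface at z = 0. Lengths are in m, angles in degrees, forces in N, time in s.
With the tool pointing down it reaches from about 0.4 to 0.9 m from the base axis. Payload 5.6 kg.
Tool frame: the origin (TCP) lies at the very end of the fingers, on their centre line; the grasp point (between the pads) lies 19 mm behind it; x points along the fingers, z is the direction in which the jaws open and shut, and the axes are right-handed (so a half turn about x gives the same grasp; the last joint's range is limited). The gripper opens to 92 mm and grips with 3 to 60 N. Pads are 20 mm wide; open, the fingers measure 128 mm over their backs; the gripper's body (75 mm by 189 mm) begins 69 mm behind the grasp point.
Start: joints at [-66.177, 26.786, -0.665, 91.828, 0.344, 61.387, -3.226], TCP at [0.288, 0.583, 0.215] pointing down, gripper open.
Joint ranges: [-144.91, 144.91], [-17.63, 115.5], [-89.93, 88.59], [15.96, 139.68], [-74.01, 254.01], [8.47, 105.57], [-167.45, 167.45]. Speed limits (degrees/s): [147.25, 147.25, 180, 180, 180, 180, 180].

### API

Orientations are given as [roll, pitch, yaw] about the fixed x, y, z axes, in that order (R = Rz(yaw) Ry(pitch) Rx(roll)).
In Python, from cell import robot, cams gives the robot as it stands. The module is installed in compiled form; this text tells all that it offers. Calls block until the motion is done:
- robot.goto(position, orientation): joint-space move of the TCP to a pose.
- robot.movel(position, rotation=None, vel=0.15): straight line of the TCP; rotation=None keeps the orientation; vel is the mean speed in m/s.
- robot.movej(angles): joint-space move.
- robot.release() and robot.close(): open the fingers fully, or close them until they stop; the grip force is fixed at half the most.
- robot.dwell(seconds).
- robot.inverse_kinematics(position, orientation): joint angles nearest the present ones, or None.
- robot.observe(): the state.
- cams.capture(name): name is "scene" or "top" or "wrist"; returns the picture (480x640x3 uint8, red, green, blue); there is no depth.
- cams.camera_info(name): a dict with "vertical_fov" (degrees; the focal length in pixels is half the picture's height over the tangent of half this angle, whatever the lens; pixels are square), "cx", "cy" (the principal point, pixels), "D" ([k1, k2, p1, p2, k3] as OpenCV has them; the pictures are not rectified), "eye" and "orientation" of the camera in the world. Camera axes: x right, y down, z forward; pixel columns grow to the right and rows downward; lengths in m; the calibration is good to about 2 mm. A picture is of the moment at which its call begins: read the wrist's pose just before it. camera_info takes no time and is no camera call; for the wrist camera it gives the pose at the moment of the call.
A pose or a line that the arm cannot do raises robot.PlanningError and nothing moves.
- robot.job_done(): hands the job in, once; it reports no verdict.
The state is a dict: "time": time; "joint_positions": joint angles; "qd": joint speeds; "effort": joint torques, N m; "tool_pos": TCP position; "ee_rot": TCP orientation; "ft_force": force on the tool from outside, world axes, zero at the start; "ft_torque": the same for the moment, N m; "opening": finger opening in m.
Only numpy, scipy, OpenCV 4.12 (cv2) and the standard library are available. Lean on these libraries where they do the work, as an engineer would, in place of code of your own. Each camera call takes 0.05 s, during which the arm holds its last target.

## Working session

There is one attempt and no reset: what is moved stays moved. The work goes in short steps, each a Python script; the robot and the scene stay as the last script left them, time stands still between calls to the robot, and variables do not carry over. Pictures are saved under pics/ and viewed, and the job is handed in when it is done.

```bash
mkdir -p pics
cat > h.py <<'E'
import numpy as np, cv2
from cell import robot, cams
def K(i):
    f=240/np.tan(np.radians(i["vertical_fov"])/2)
    return np.array([[f,0,i["cx"]],[0,f,i["cy"]],[0,0,1]])
from scipy.spatial.transform import Rotation as R
def rot(o):
    o=np.array(o,float)
    return o if o.shape==(3,3) else R.from_euler('xyz',o,degrees=True).as_matrix()
def ray(i,uv):
    p=cv2.undistortPoints(np.array(uv,float).reshape(-1,1,2),K(i),np.array(i["D"],float)).reshape(-1,2)
    d=np.c_[p,np.ones(len(p))]@rot(i["orientation"]).T
    return np.array(i["eye"]),d
def onz(i,uv,z):
    e,d=ray(i,uv); return e+d*((z-e[2])/d[:,2])[:,None]
def proj(i,P):
    Rm=rot(i["orientation"]); t=-Rm.T@np.array(i["eye"])
    return cv2.projectPoints(np.array(P,float).reshape(-1,1,3),cv2.Rodrigues(Rm.T)[0],t,K(i),np.array(i["D"],float))[0].reshape(-1,2)
def save(n,im): cv2.imwrite(f"pics/{n}.png",im[:,:,::-1])
E
python3 - <<'E'
from h import *
o=robot.observe();print(o)
for c in ["scene","top","wrist"]:
    i=cams.camera_info(c);print(c,i);save("a_"+c,cams.capture(c))
E
```

```text
{'time': 0.0, 'joint_positions': array([-66.17607615,  26.83576188,  -0.66637348,  91.88064559,
         0.34204463,  61.38652388,  -3.22567591]), 'qd': array([-0.04941171, -0.01099259,  0.01358318, -0.02384779,  0.00815823,
        0.03464545,  0.03314233]), 'effort': array([ 4.98534973e-05, -5.20571995e+01, -1.23760372e-02, -2.43755329e+01,
       -5.66085277e-02,  1.70787913e-02,  1.34141105e-04]), 'tool_pos': array([0.28765164, 0.58223425, 0.21364504]), 'ee_rot': array([-177.24955729,   89.89905874, -113.54020812]), 'ft_force': array([ 0.56963379,  1.1643716 , -0.42469997]), 'ft_torque': array([ 0.00496918, -0.01345145, -0.01964575]), 'opening': 0.09208086258431813}
scene {'vertical_fov': 44.645522689222, 'cx': 318.2174829962771, 'cy': 232.50720382199464, 'D': array([-0.08424494,  0.        ,  0.        ,  0.        ,  0.        ]), 'eye': array([ 0.35547741, -0.46515528,  1.60936458]), 'orientation': array([-162.30153536,   -0.24083426,  -17.46994732])}
top {'vertical_fov': 48.66620448913143, 'cx': 321.5678407717224, 'cy': 227.24850218102347, 'D': array([-0.12789423,  0.        ,  0.        ,  0.        ,  0.        ]), 'eye': array([0.43469862, 0.00145692, 1.39564733]), 'orientation': array([-177.21061124,   -1.14784007,  -89.79723701])}
wrist {'vertical_fov': 70.44152989434772, 'cx': 315.37919753245563, 'cy': 235.94198781554618, 'D': array([-0.02470663,  0.        ,  0.        ,  0.        ,  0.        ]), 'eye': array([0.22832366, 0.61283198, 0.38388217]), 'orientation': array([1.65940020e+02, 9.07390510e-02, 6.36204178e+01])}
```

View pics/a_scene.png

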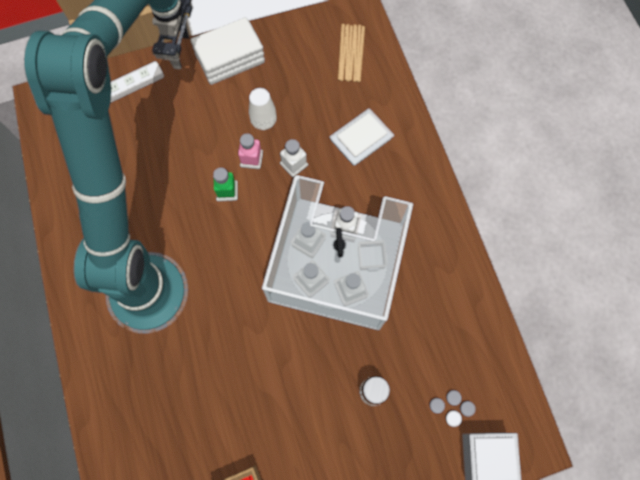

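View pics/a_top.png

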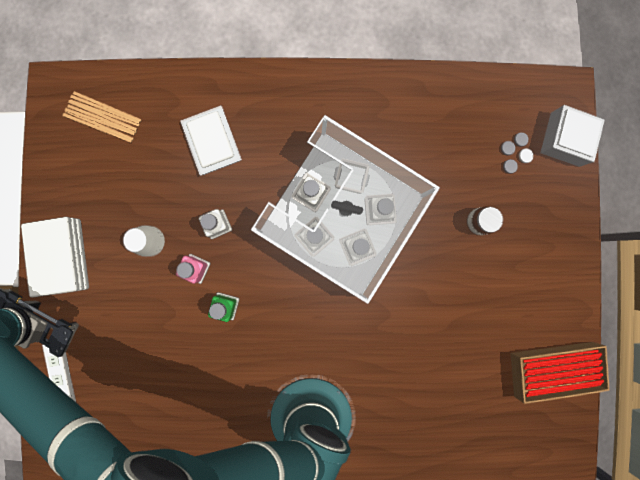

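View pics/a_wrist.png

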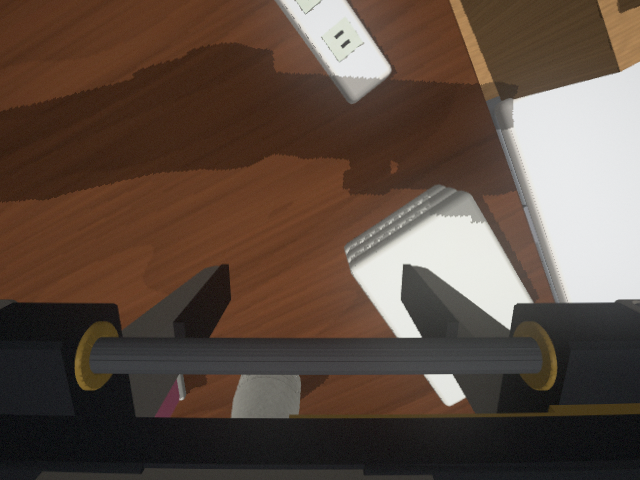

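The top view shows the rack centred near (345,209), with its opening towards image lower-left. The empty pocket is near (352,178). The fresh white bottle is at (214,223), with the pink (192,268) and green (222,307) look-alikes beside it. I'll zoom in on both.

Run:
```python
import cv2
t=cv2.imread("pics/a_top.png"); s=cv2.imread("pics/a_scene.png")
cv2.imwrite("pics/b_top.png",cv2.resize(t[105:310,180:450],None,fx=2.9,fy=2.9,interpolation=cv2.INTER_CUBIC))
cv2.imwrite("pics/b_scene.png",cv2.resize(s[130:330,210:430],None,fx=3,fy=3,interpolation=cv2.INTER_CUBIC))
```

```text
(no output)
```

View pics/b_top.png

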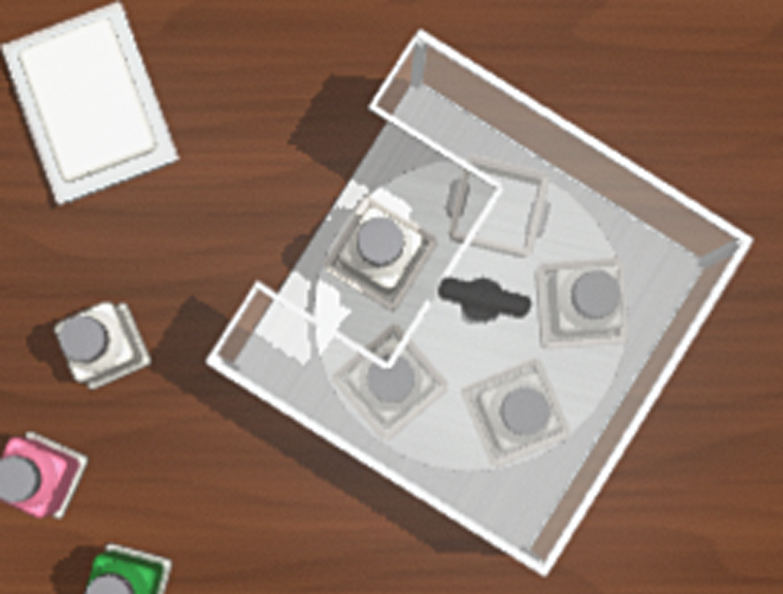

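View pics/b_scene.png

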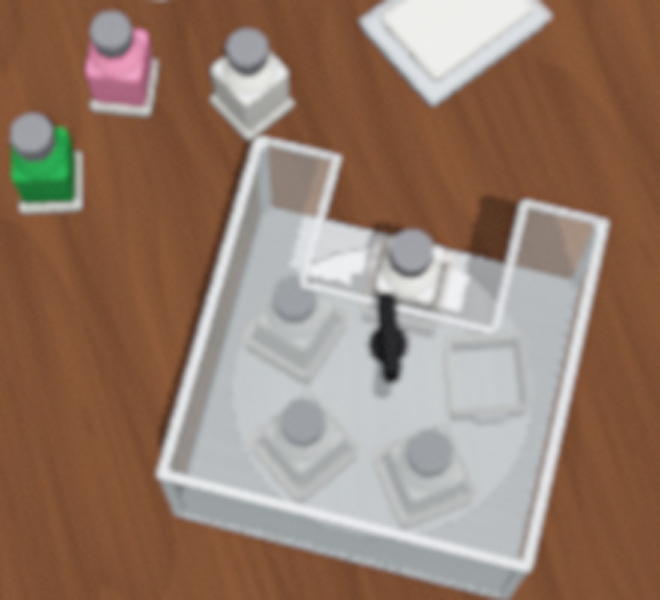

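Run:
```python
from h import *
it=cams.camera_info("top"); isc=cams.camera_info("scene")
T=lambda p:np.array(p,float)/2.9+[180,105]
S=lambda p:np.array(p,float)/3+[210,130]
def show(n,P):
    P=P[:, :2];print(n,"centre",P.mean(0).round(4),"sides",[round(float(np.linalg.norm(P[k]-P[k-1])),4) for k in range(4)], "ang",[round(float(np.degrees(np.arctan2(*(P[k]-P[k-1])[::-1]))),2) for k in range(4)])
show("top",onz(it,T([(421,31),(751,240),(545,575),(209,362)]),.176))
show("scene",onz(isc,S([(607,216),(532,566),(161,474),(259,140)]),.176))
def two(n,a,b,z):
    print(n,onz(it,T([a]),z)[0].round(4),onz(isc,S([b]),z)[0].round(4))
two("cap",(84,340),(247,50),.130)
two("sleeve L",(150,354),(294,104),.01)
two("sleeve near",(91,387),(250,136),.012)
two("knob c",(484,299),(388,343),.214)
two("knob a",(440,289),(388,297),.214)
two("knob b",(530,307),(391,378),.214)
two("pocket",(500,208),(484,379),.066)
for k,(a,b) in enumerate([((380,241),(411,251)),((392,380),(294,298)),((527,409),(303,422)),((597,293),(429,452))]): two("b%d"%k,a,b,.14)
```

```text
top centre [ 0.5377 -0.08  ] sides [0.3159, 0.3149, 0.3157, 0.3153] ang [-31.99, -122.17, 148.09, 57.86]
scene centre [ 0.5421 -0.0781] sides [0.3135, 0.3167, 0.3164, 0.3115] ang [-30.6, -121.48, 148.45, 57.98]
cap [0.5072 0.2459 0.13  ] [0.5097 0.2449 0.13  ]
sleeve L [0.5017 0.2089 0.01  ] [0.5498 0.2316 0.01  ]
sleeve near [0.4716 0.2617 0.012 ] [0.4979 0.2107 0.012 ]
knob c [ 0.5355 -0.0785  0.214 ] [ 0.5357 -0.0874  0.214 ]
knob a [ 0.543  -0.0445  0.214 ] [ 0.5481 -0.0492  0.214 ]
knob b [ 0.5295 -0.1141  0.214 ] [ 0.5287 -0.1168  0.214 ]
pocket [ 0.6278 -0.1025  0.066 ] [ 0.6278 -0.1062  0.066 ]
b0 [0.5891 0.0019 0.14  ] [0.5912 0.0076 0.14  ]
b1 [ 0.4751 -0.0084  0.14  ] [ 0.479  -0.0033  0.14  ]
b2 [ 0.4518 -0.1189  0.14  ] [ 0.4532 -0.113   0.14  ]
b3 [ 0.5473 -0.1767  0.14  ] [ 0.5485 -0.1706  0.14  ]
```

```bash
cat >> h.py <<'E'
import warnings; warnings.filterwarnings("ignore")
def down(a):
    a=np.radians(a); x=np.array([0,0,-1.]); z=np.array([np.cos(a),np.sin(a),0]); y=np.cross(z,x)
    return R.from_matrix(np.c_[x,y,z]).as_euler('xyz',degrees=True)
def jaw(o):
    z=rot(o["ee_rot"])[:,2]; return np.degrees(np.arctan2(z[1],z[0]))
E
python3 - <<'E'
from h import *
o=robot.observe(); print("jaw",jaw(o))
Rt=rot(o["ee_rot"]);i=cams.camera_info("wrist")
print("cam in tool",Rt.T@(np.array(i["eye"])-o["tool_pos"])); print((Rt.T@rot(i["orientation"])).round(3))
print(robot.inverse_kinematics(list(o["tool_pos"]),list(down(jaw(o)))))
for a in(-14,166,60,240):
    print(a,robot.inverse_kinematics([.538,-.079,.187],list(down(a))), robot.inverse_kinematics([.538,-.079,.34],list(down(a))))
E
```

```text
jaw 63.70927696163622
cam in tool [-0.17015124  0.06675678  0.00082139]
[[ 0.    -0.243  0.97 ]
 [-0.002 -0.97  -0.243]
 [ 1.    -0.002 -0.   ]]
[-66.17031173  26.78246344  -0.66929817  91.93385618   0.34387069
  61.28568772  -3.22375032]
-14 [-24.82617097  20.49398777  36.73129831 110.26580517 -14.99839664
  54.00759713   5.07506094] [-28.91504815  10.9688748   39.62946895  99.87053371  -7.34061462
  71.77985032  -1.49704615]
166 [ 57.50662428  42.73064177 -75.5372482  105.29341005  44.70544036
  69.07076971 133.38281638] [ 59.57371772  28.08981197 -74.63239038  94.78187337  27.59247109
  78.58635386 146.97262142]
60 [-18.77934646  19.39648406  28.96579239 109.91276441 -11.53742154
  53.52682158  75.70904395] [-24.88074583  10.5954042   34.7354917   99.65773484  -6.33517188
  71.70768146  71.39050995]
240 [-49.30062751  39.57408812  77.62411547 111.4134615  -42.98123969
  65.88738282 -74.34820586] [-54.72865098  22.86230442  78.82640115 100.92408139 -23.17252588
  75.60861695 -90.75527796]
```

Run:
```python
from h import *
robot.goto([.535,-.04,.34],list(down(-14)))
o=robot.observe(); print(o["time"],o["tool_pos"],jaw(o),o["joint_positions"],o["ft_force"],o["ft_torque"])
import pickle
i=cams.camera_info("wrist"); im=cams.capture("wrist"); save("c_w",im); pickle.dump(i,open("c_w.pkl","wb"))
```

```text
2.575 [ 0.53513792 -0.03866185  0.33966766] -13.867356443842855 [-31.26433662   9.85112393  36.8354114  100.67622388  -6.20660593
  71.54471326  -6.72877897] [ 0.52642415 -0.12940357 -0.37037456] [-0.03646937  0.05328424 -0.0042414 ]
```

View pics/c_w.png

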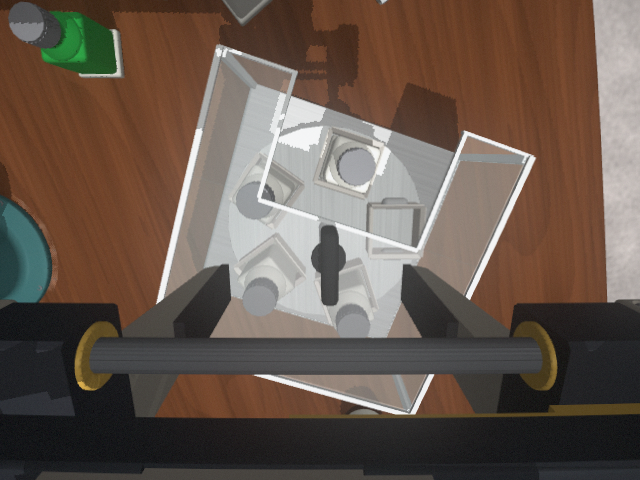

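The bar runs from (329,228) to (329,304), so it is square to the jaws already. The collar sits below the bar, and the empty pocket is at (396,230). Hood trim corners are at (220,46), (534,157) and (411,412).

Run:
```python
from h import *
import pickle; i=pickle.load(open("c_w.pkl","rb"))
C=onz(i,[(220,46),(534,157),(411,412),(297,72),(262,199),(419,250),(466,133)],.176)[:,:2]
print(C.round(4)); ang=lambda v:np.degrees(np.arctan2(v[1],v[0])).round(2)
print("centre",(C[0]+C[2])/2,"front",ang(C[0]-C[1]),np.linalg.norm(C[0]-C[1]),"side",ang(C[1]-C[2]),np.linalg.norm(C[1]-C[2]),"notch back",ang(C[4]-C[5]),np.linalg.norm(C[4]-C[5]),"mid of notch->", (C[4]+C[5])/2,(C[0]+C[1])/2)
k=onz(i,[(329,228),(329,304)],.218)[:,:2]; print("knob",k,k.mean(0),ang(k[0]-k[1]),np.linalg.norm(k[0]-k[1]))
p=onz(i,[(372,205),(421,201),(425,257),(370,255)],.068)[:,:2]; print("pocket",p.mean(0))
b=onz(i,[(357,167),(255,200),(261,296),(353,321)],.16)[:,:2]; c=k.mean(0)
for q in list(b)+[p.mean(0)]: print(q.round(4),ang(q-c),np.linalg.norm(q-c).round(4))
```

```text
[[ 0.492   0.1372]
 [ 0.7569 -0.0282]
 [ 0.5902 -0.2875]
 [ 0.5535  0.0994]
 [ 0.4906 -0.0044]
 [ 0.6322 -0.0936]
 [ 0.6954  0.0096]]
centre [ 0.5411349  -0.07510394] front 148.01 0.3122964033585656 side 57.27 0.30822519803122206 notch back 147.79 0.1672849743234603 mid of notch-> [ 0.56139297 -0.04901235] [0.62446975 0.054534  ]
knob [[ 0.54854014 -0.03928054]
 [ 0.53172995 -0.10991217]] [ 0.54013504 -0.07459635] 76.61 0.07260447531144801
pocket [ 0.63400923 -0.09814031]
[0.5898 0.0021] 57.06 0.0914
[ 0.4803 -0.0052] 130.75 0.0916
[ 0.4565 -0.1096] -157.28 0.0907
[ 0.5491 -0.1642] -84.27 0.09
[ 0.634  -0.0981] -14.08 0.0968
```

Run:
```python
from h import *
robot.goto([.5395,-.0765,.235],list(down(-13.5)))
robot.movel([.5395,-.0765,.188],vel=.08)
o=robot.observe(); print(o["time"],o["tool_pos"],jaw(o),o["ft_force"],o["ft_torque"])
robot.close()
o=robot.observe(); print(o["time"],o["tool_pos"],jaw(o),o["opening"],o["ft_force"],o["ft_torque"],o["joint_positions"])
q=np.array(o["joint_positions"]); q0=q.copy()
q[6]+=5
robot.movej(list(q)); o=robot.observe(); print(o["time"],jaw(o),o["opening"],o["ft_force"],o["ft_torque"])
np.save("q0.npy",q0)
```

```text
3.8833 [ 0.53971542 -0.07665896  0.18809857] -13.508032504191185 [-0.98950922  0.57856393 -0.38809622] [-0.05917978  0.05706042  0.02229443]
5.0167 [ 0.5391533  -0.07640878  0.18798064] -13.490639482663239 0.015645942040879664 [-2.31330184  0.95426443  1.38222481] [0.02609867 0.43388131 0.01336317] [-24.46117177  20.38808581  35.92566014 110.0424001  -14.61413127
  54.15294794   4.92273265]
5.2667 -8.470974163237507 0.015595319245306966 [-0.91447609 -0.29829317  1.9327543 ] [-0.08275978  0.47365924  0.56193303]
```

```bash
cat > turn.py <<'E'
from h import *
def steps(angs,wait=0):
    q0=np.load("q0.npy"); L=[]
    for a in angs:
        q=q0.copy(); q[6]+=a; robot.movej(list(q))
        if wait: robot.dwell(wait)
        o=robot.observe(); print(round(o["time"],2),"cmd",a,"jaw",round(jaw(o),2),"open",round(o["opening"],4),"Tz",round(o["ft_torque"][2],3),"F",o["ft_force"].round(1))
E
python3 - <<'E'
from turn import *
steps([7,9,11,13,20,30])
E
```

```text
5.52 cmd 7 jaw -6.5 open 0.0163 Tz 0.666 F [-4.   0.   2.6]
5.77 cmd 9 jaw -4.57 open 0.0161 Tz 0.312 F [-4.4 -0.2  3.6]
6.02 cmd 11 jaw -2.61 open 0.0156 Tz -0.007 F [-5.2  0.6  4.7]
6.27 cmd 13 jaw -0.74 open 0.0158 Tz -0.69 F [-5.6 -0.2  4.9]
6.52 cmd 20 jaw 6.5 open 0.0157 Tz 0.654 F [-5.7  0.8  5.7]
6.81 cmd 30 jaw 16.5 open 0.0159 Tz -0.339 F [-7.8  0.6  7.1]
```

Run:
```python
from turn import *
o=[]
for k in range(6):
    robot.dwell(.05); s=robot.observe(); print(round(s["time"],2),s["ft_torque"].round(3),s["ft_force"].round(1),jaw(s).round(2))
steps([35],.2);steps([45],.2); steps([50],.2)
for k in range(3):
    robot.dwell(.05); s=robot.observe(); print(round(s["time"],2),s["ft_torque"].round(3),s["ft_force"].round(1),jaw(s).round(2))
```

```text
6.86 [-0.024  1.592 -0.574] [-7.9  0.9  6.1] 16.35
6.91 [0.079 1.552 0.153] [-7.3  0.6  6.1] 16.33
6.96 [0.066 1.521 0.197] [-6.9  0.6  7. ] 16.38
7.01 [-0.007  1.556  0.12 ] [-8.1  1.4  6.5] 16.4
7.06 [0.006 1.544 0.185] [-7.2  0.1  6.3] 16.41
7.11 [-0.031  1.498  0.12 ] [-9.1 -0.   6.8] 16.41
7.56 cmd 35 jaw 21.4 open 0.016 Tz 0.114 F [-8.4 -0.2  6.6]
8.05 cmd 45 jaw 31.4 open 0.016 Tz 0.223 F [-9.4 -0.1  7.4]
8.5 cmd 50 jaw 36.37 open 0.0155 Tz 0.095 F [-9.6 -0.4  8. ]
8.55 [-0.132  1.893  0.08 ] [-10.2  -0.3   8. ] 36.38
8.6 [-0.137  1.83   0.138] [-9.8 -0.2  8.1] 36.38
8.65 [-0.14   1.832  0.146] [-9.8 -0.7  8.2] 36.38
```

Run:
```python
from turn import *
steps([57,59,61,63,65,67],.15)
```

```text
9.05 cmd 57 jaw 43.34 open 0.0157 Tz 0.133 F [-9.7 -1.5  7. ]
9.45 cmd 59 jaw 45.35 open 0.0161 Tz 0.025 F [-9.4 -2.1  7.8]
9.85 cmd 61 jaw 47.34 open 0.0157 Tz 0.006 F [-9.5 -1.3  6.8]
10.25 cmd 63 jaw 49.32 open 0.0159 Tz -0.005 F [-10.6  -1.9   7.3]
10.65 cmd 65 jaw 51.33 open 0.0158 Tz -0.011 F [-10.3  -1.6   7.8]
11.05 cmd 67 jaw 53.32 open 0.0159 Tz 0.002 F [-10.2  -2.3   7.3]
```

Run:
```python
from turn import *
steps([68.5,70,71.5,73],.12)
```

```text
11.42 cmd 68.5 jaw 54.85 open 0.0161 Tz 0.123 F [-9.4 -1.7  7.5]
11.78 cmd 70 jaw 56.35 open 0.0155 Tz 0.138 F [-10.2  -2.6   6.8]
12.15 cmd 71.5 jaw 57.86 open 0.0159 Tz 0.222 F [-10.7  -1.2   7.4]
12.52 cmd 73 jaw 59.36 open 0.0158 Tz 0.154 F [-9.7 -1.3  7.7]
```

Run:
```python
from turn import *
steps([74.5,76,77.5],.12)
```

```text
12.88 cmd 74.5 jaw 60.86 open 0.0154 Tz 0.182 F [-10.1  -1.8   7. ]
13.25 cmd 76 jaw 62.34 open 0.0157 Tz 0.088 F [-10.7  -2.6   8. ]
13.62 cmd 77.5 jaw 63.9 open 0.0159 Tz 0.448 F [-9.8 -2.1  8.7]
```

Run:
```python
from turn import *
steps([78.5,79.5,80.5,81.5],.15)
```

```text
14.02 cmd 78.5 jaw 64.84 open 0.0161 Tz 0.109 F [-11.2  -2.7   8.3]
14.42 cmd 79.5 jaw 65.88 open 0.0154 Tz 0.322 F [-10.3  -3.1   7. ]
14.82 cmd 80.5 jaw 66.85 open 0.0159 Tz 0.138 F [-10.4  -2.9   7.5]
15.22 cmd 81.5 jaw 67.86 open 0.0161 Tz 0.216 F [-10.   -2.2   7.7]
```

```bash
cat > turn2.py <<'E'
from h import *
def st(angs):
    q0=np.load("q0.npy")
    for a in angs:
        q=q0.copy(); q[6]+=a; robot.movej(list(q)); robot.dwell(.1); T=[];J=[];E=[]
        for k in range(4):
            robot.dwell(.025); o=robot.observe();T.append(o["ft_torque"][2]);J.append(o["joint_positions"][6]-q[6]);E.append(o["effort"][6])
        print(round(o["time"],2),"cmd",a,"Tz",np.mean(T).round(3),np.std(T).round(3),"dj7",np.mean(J).round(3),"eff",np.mean(E).round(3),"open",o["opening"].round(4))
E
python3 - <<'E'
from turn2 import *
st([81.5,82.5,83.5,84.5])
E
```

```text
Traceback (most recent call last):
  File "turn2.py", line 8, in st
    print(round(o["time"],2),"cmd",a,"Tz",np.mean(T).round(3),np.std(T).round(3),"dj7",np.mean(J).round(3),"eff",np.mean(E).round(3),"open",o["opening"].round(4))
                                                                                                                                            ^^^^^^^^^^^^^^^^^^
AttributeError: 'float' object has no attribute 'round'
```

```bash
sed -i 's/,"open",o\["opening"\].round(4)//' turn2.py
python3 - <<'E'
from turn2 import *
st([82.5,83.5,84.5])
E
```

```text
16.12 cmd 82.5 Tz 0.023 0.034 dj7 -0.105 eff -0.006
16.57 cmd 83.5 Tz -0.204 0.017 dj7 -0.134 eff 0.236
17.02 cmd 84.5 Tz -0.605 0.025 dj7 -0.176 eff 0.583
```

The torque crosses zero near cmd 82.2, and the first notch was at about 10, which fits 72° spacing. I'll back off to 82.2, let go and look.

Run:
```python
from turn2 import *
import pickle
st([82.2])
o=robot.observe();print(jaw(o),o["tool_pos"],o["ft_force"])
robot.release()
p=o["tool_pos"]; robot.movel([p[0],p[1],.235],vel=.12)
robot.goto([.53,.06,.33],list(down(68.5)))
o=robot.observe();print(o["time"],o["tool_pos"],jaw(o),o["joint_positions"],o["ft_force"])
i=cams.camera_info("wrist"); save("d_w",cams.capture("wrist")); pickle.dump(i,open("d_w.pkl","wb"))
save("d_top",cams.capture("top"))
```

```text
17.47 cmd 82.2 Tz 0.041 0.034 dj7 -0.103 eff -0.019
68.51546760448997 [ 0.53702854 -0.07797163  0.18790238] [-10.97292266  -2.80137525   8.01165321]
19.9 [0.52948842 0.05883332 0.32881545] 68.45470348528579 [-41.5923966    9.88896603  36.51916041 102.00656372  -6.17200305
  70.22622265  65.07770943] [ 0.4010449   0.05740458 -0.36260294]
```

View pics/d_w.png

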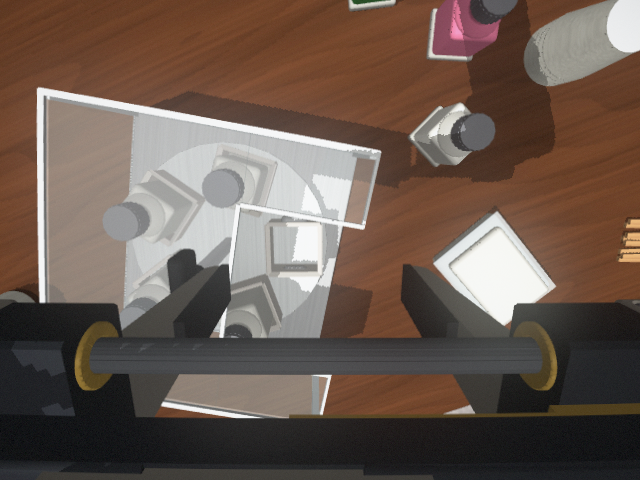

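The empty pocket is now in the opening at (296,248). The fresh bottle's cap is at (474,132), and its sleeve corners show at (410,135), (440,103) and (438,165).

Run:
```python
import cv2
t=cv2.imread("pics/d_w.png"); 
a=cv2.resize(t[85:185,395:510],None,fx=4.5,fy=4.5,interpolation=cv2.INTER_CUBIC)
b=cv2.resize(t[200:300,230:345],None,fx=4.5,fy=4.5,interpolation=cv2.INTER_CUBIC)
import numpy as np
cv2.imwrite("pics/d_z.png",np.vstack([a,b])[:, :][:900]) if 0 else cv2.imwrite("pics/d_z.png",cv2.resize(np.hstack([a,b]),None,fx=.77,fy=.77))
u=cv2.imread("pics/d_top.png")
cv2.imwrite("pics/d_t.png",cv2.resize(u[105:310,180:450],None,fx=2.9,fy=2.9,interpolation=cv2.INTER_CUBIC))
```

```text
(no output)
```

View pics/d_z.png

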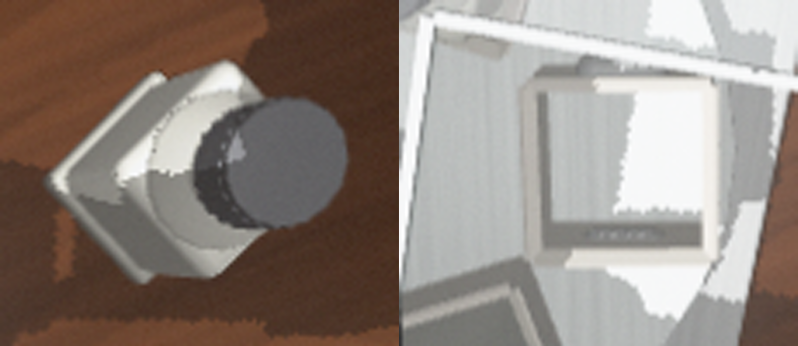

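View pics/d_t.png

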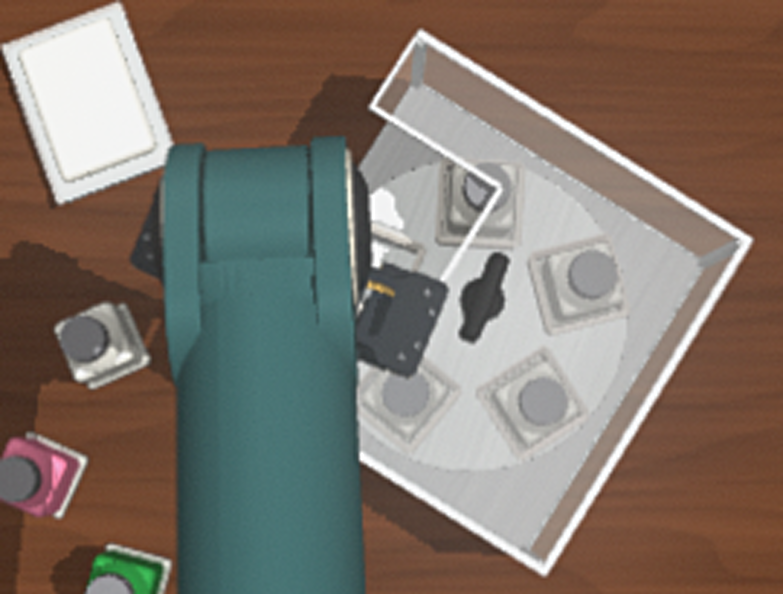

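Run:
```python
from h import *
import pickle; i=pickle.load(open("d_w.pkl","rb")); it=cams.camera_info("top")
ang=lambda v:np.degrees(np.arctan2(v[1],v[0])).round(2)
L=lambda p:np.array(p,float)/3.465+[395,85]
Rr=lambda p:(np.array(p,float)-[398.5,0])/3.465+[230,200]
print("cap",onz(i,L([(288,162)]),.130))
s=onz(i,L([(48,182),(155,73),(140,280)]),.011)[:,:2]; print("sleeve",s.round(4),ang(s[1]-s[0]),ang(s[2]-s[0]),np.linalg.norm(s[1]-s[0]),np.linalg.norm(s[2]-s[0]),"centre",(s[1]+s[2])/2)
p=onz(i,Rr([(525,80),(718,78),(718,263),(525,262)]),.068)[:,:2]
print("pocket",p.mean(0),[ang(p[k]-p[k-1]) for k in range(4)],[np.linalg.norm(p[k]-p[k-1]).round(4) for k in range(4)])
T=lambda p:np.array(p,float)/2.9+[180,105]
k=onz(it,T([(497,255),(470,341)]),.218)[:,:2];print("knob",k.mean(0),ang(k[0]-k[1]),np.linalg.norm(k[0]-k[1]))
c=np.array([.5375,-.0785]); print(ang(p.mean(0)-c),np.linalg.norm(p.mean(0)-c), "pred",[c+.095*np.array([np.cos(np.radians(a)),np.sin(np.radians(a))]) for a in(67.5,68.5)])
```

```text
cap [[0.51150462 0.2494512  0.13      ]]
sleeve [[0.4978 0.2107]
 [0.4739 0.2627]
 [0.5483 0.2338]] 114.72 24.61 0.057309101634478415 0.055452568951818104 centre [0.5110759  0.24823326]
pocket [0.57487068 0.01112391] [np.float64(156.36), np.float64(68.99), np.float64(-21.35), np.float64(-111.89)] [np.float64(0.0723), np.float64(0.0722), np.float64(0.0734), np.float64(0.075)]
knob [ 0.53599018 -0.0778957 ] -17.33 0.06961424328683075
67.37 0.09710310219912302 pred [array([0.57385493, 0.00926856]), array([0.57231762, 0.00988967])]
```

Run:
```python
from h import *
B=[.5088,.2460]
robot.goto(B+[.19],list(down(-38.8)))
robot.movel(B+[.100],vel=.12)
o=robot.observe();print(o["time"],o["tool_pos"],jaw(o),o["ft_force"])
i=cams.camera_info("wrist"); save("e_w",cams.capture("wrist"))
robot.close()
o=robot.observe();print(o["time"],o["opening"],o["tool_pos"],o["ft_force"],o["ft_torque"])
print(robot.inverse_kinematics([.5738,.0097,.23],list(down(5))))
```

```text
22.6417 [0.50939632 0.24605616 0.10058402] -38.81484881819235 [ 0.35822489  0.96159368 -0.00116996]
23.5583 0.037357317743205956 [0.50857429 0.24612994 0.0999379 ] [-0.37217111 -0.44132306  0.7701757 ] [0.01263841 0.29070899 0.00752982]
[-33.08964667  20.49284021  36.44732892 103.78213643 -13.86451593
  60.22071205  13.57461523]
```

View pics/e_w.png

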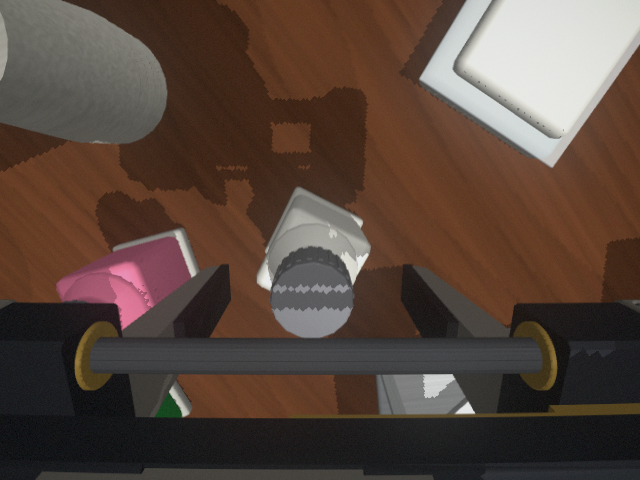

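The cap is centred between the pads at (312,298) and gripped. I'll get its offset along the pads and its yaw from this picture.

Run:
```python
from h import *
i=cams.camera_info("wrist"); o=robot.observe()
P=onz(i,[(312,299)],.130)[0]; t=o["tool_pos"]; Rt=rot(o["ee_rot"])
print("cap rel tool y,z", (Rt.T@(P-t))[1:])
s=onz(i,[(300,187),(362,216),(258,284)],.012)[:,:2]
ang=lambda v:np.degrees(np.arctan2(v[1],v[0])).round(2)
print(ang(s[1]-s[0]),ang(s[2]-s[0]),np.linalg.norm(s[1]-s[0]),np.linalg.norm(s[2]-s[0]))
```

```text
cap rel tool y,z [ 0.00482686 -0.00073218]
-63.95 -152.94 0.05254183546970983 0.08578019574537461
```

Run:
```python
from h import *
robot.movel([.5088,.2460,.29],vel=.2)
robot.goto([.574,.0075,.285],list(down(4)))
robot.dwell(.2)
o=robot.observe();print(o["time"],o["opening"],o["tool_pos"],jaw(o),o["ft_force"],o["ft_torque"])
for c in("scene","top","wrist"): save("f_"+c,cams.capture(c))
a=cv2.imread("pics/f_scene.png")[130:330,210:430];b=cv2.imread("pics/f_top.png")[105:305,200:420]
cv2.imwrite("pics/f_z.png",np.hstack([cv2.resize(x,None,fx=1.8,fy=1.8,interpolation=cv2.INTER_CUBIC) for x in(a,b)]))
```

```text
25.95 0.03744449469838546 [0.57395114 0.00888995 0.28477039] 4.11098152468411 [-0.19099983 -0.14920813 -2.73935392] [-0.09788358  0.04632496  0.04540859]
```

View pics/f_z.png

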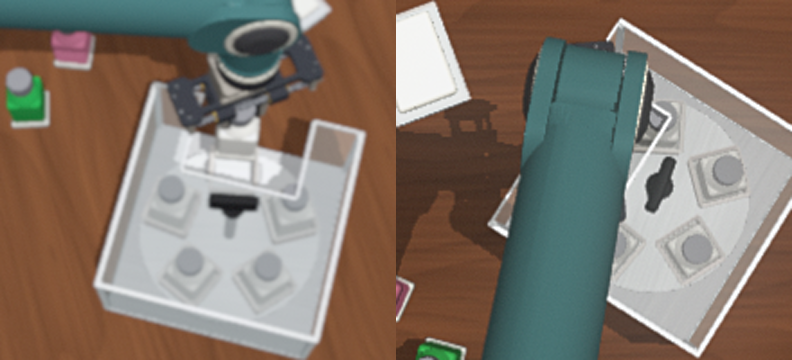

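View pics/f_wrist.png

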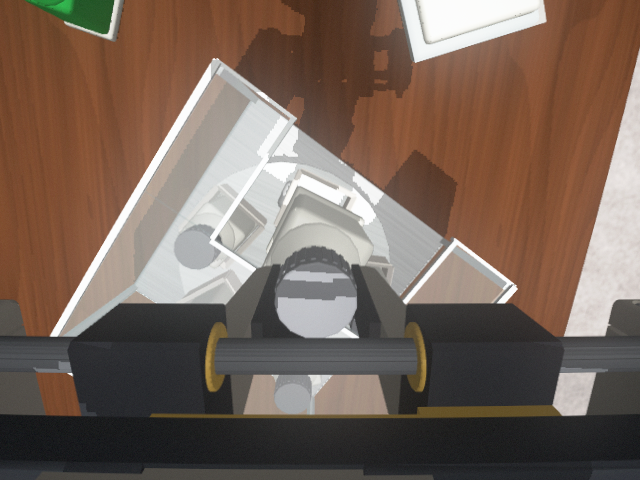

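Run:
```python
import cv2,numpy as np
w=cv2.imread("pics/f_wrist.png")[155:345,250:410]; s=cv2.imread("pics/f_scene.png")[180:250,290:380]
cv2.imwrite("pics/f_z2.png",cv2.resize(w,None,fx=3.1,fy=3.1,interpolation=cv2.INTER_CUBIC))
cv2.imwrite("pics/f_z3.png",cv2.resize(s,None,fx=7,fy=7,interpolation=cv2.INTER_CUBIC))
```

```text
(no output)
```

View pics/f_z2.png

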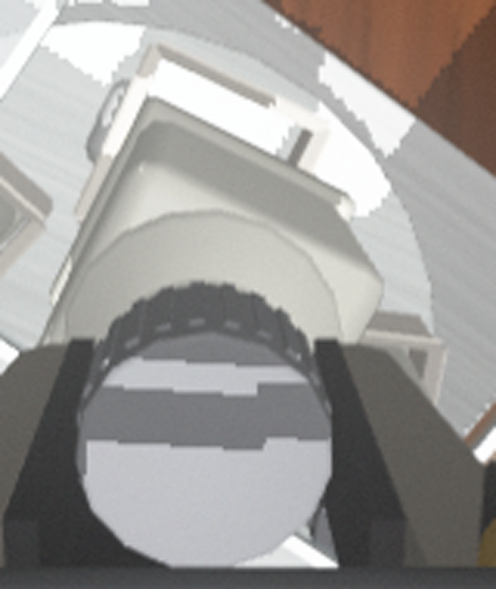

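View pics/f_z3.png

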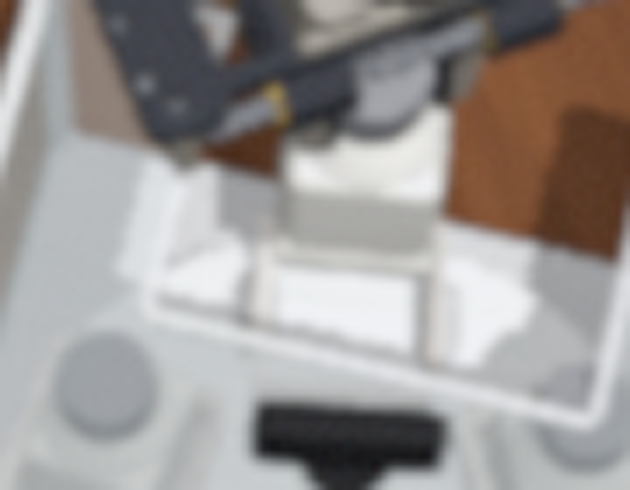

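Run:
```python
from h import *
i=cams.camera_info("wrist"); o=robot.observe(); isc=cams.camera_info("scene")
ang=lambda v:np.degrees(np.arctan2(v[1],v[0])).round(2)
W=lambda p:np.array(p,float)/3.1+[250,155]
S=lambda p:np.array(p,float)/7+[290,180]
u=lambda a:np.array([np.cos(np.radians(a)),np.sin(np.radians(a))])
def sq(a,b,half,n):  # far edge from left a to right b -> centre (inward)
    d=(b-a)/np.linalg.norm(b-a); inward=np.array([d[1],-d[0]])
    m=(a+b)/2; print(n,"len",np.linalg.norm(b-a).round(4),"edge ang",ang(d),"centre",(m+inward*half).round(4),"or",(m-inward*half).round(4))
p=onz(i,W([(155,45),(328,118)]),.068)[:,:2]; sq(p[0],p[1],.0365,"pocket w")
s=onz(i,W([(150,97),(348,200)]),.187)[:,:2]; sq(s[0],s[1],.03,"sleeve w")
s=onz(isc,S([(283,240),(440,262)]),.187)[:,:2]; sq(s[0],s[1],.03,"sleeve sc")
p=onz(isc,S([(250,320),(440,365)]),.068)[:,:2]; sq(p[0],p[1],.0365,"pocket sc near edge")
c=onz(i,[(315.5,302)],.2848+.030)[0]; print("cap w",c,"tool",o["tool_pos"])
```

```text
pocket w len 0.0685 edge ang -18.66 centre [0.5757 0.0094] or [0.599  0.0785]
sleeve w len 0.0575 edge ang -23.53 centre [0.5735 0.0094] or [0.5975 0.0644]
sleeve sc len 0.0584 edge ang -25.83 centre [ 0.5555 -0.0361] or [0.5817 0.018 ]
pocket sc near edge len 0.0774 edge ang -31.41 centre [ 0.5492 -0.0366] or [0.5872 0.0257]
cap w [0.57511239 0.01069498 0.3148    ] tool [0.57397428 0.00826055 0.28496238]
```

Run:
```python
from h import *
X,Y=.5750,.0078
robot.movel([X,Y,.285],list(down(6)),vel=.05)
robot.movel([X,Y,.180],vel=.12)
def lower(zs,lim):
    for z in zs:
        robot.movel([X,Y,z],vel=.04); o=robot.observe()
        print(round(o["time"],2),z,o["tool_pos"].round(4),o["ft_force"].round(2),o["ft_torque"].round(2))
        if o["ft_force"][2]>lim: break
lower([.172,.168,.165,.162,.159,.156,.154,.153],4)
```

```text
27.73 0.172 [0.5748 0.0079 0.1718] [ 0.26  1.   -3.05] [-0.05  0.06  0.01]
27.98 0.168 [0.5748 0.0078 0.1677] [ 0.57 -0.61 -3.44] [-0.08  0.04 -0.03]
28.23 0.165 [0.5748 0.0078 0.1648] [ 0.61  0.7  -3.12] [-0.11  0.06 -0.02]
28.48 0.162 [0.5749 0.0078 0.1618] [-0.11 -0.36 -2.49] [-0.03  0.05 -0.01]
28.73 0.159 [0.5748 0.0078 0.1588] [-0.69 -0.02 -2.73] [-0.12  0.07  0.02]
28.98 0.156 [0.5748 0.0078 0.1558] [ 0.56 -0.46 -3.27] [-0.02  0.03 -0.03]
29.23 0.154 [0.5749 0.0078 0.1539] [-0.33 -0.1  -3.11] [-0.03  0.04 -0.02]
29.48 0.153 [0.575  0.0078 0.153 ] [-0.23 -0.17 -3.21] [-0.06  0.09 -0.01]
```

It went in with no contact. Next I'll press slowly against the noses.

Run:
```python
from h import *
X,Y=.5750,.0078
for z in np.arange(.152,.1385,-.001):
    robot.movel([X,Y,z],vel=.03); o=robot.observe()
    print(round(o["time"],2),round(z,4),o["tool_pos"].round(4),o["ft_force"].round(2),o["ft_torque"].round(2),round(o["opening"],4))
    if o["ft_force"][2]>14: break
```

```text
29.73 0.152 [0.575  0.0078 0.1519] [-0.02 -0.46 -2.69] [-0.04  0.03  0.  ] 0.0371
29.98 0.151 [0.5749 0.0078 0.1509] [-0.33  0.34 -2.54] [-0.01  0.13  0.02] 0.0373
30.23 0.15 [0.5749 0.0079 0.1501] [-0.74  0.81 -1.31] [0.04 0.41 0.01] 0.0373
30.48 0.149 [0.5753 0.0077 0.1495] [-2.28 -0.74  4.43] [ 0.03  0.72 -0.09] 0.0373
30.73 0.148 [0.5756 0.0077 0.1486] [-1.97  0.    4.7 ] [-0.01  0.61 -0.05] 0.037
30.98 0.147 [0.5755 0.0078 0.1475] [-0.26 -0.03  5.63] [ 0.04  0.48 -0.05] 0.0373
31.23 0.146 [0.5753 0.0078 0.1461] [-1.29  1.68  3.09] [ 0.12  0.33 -0.07] 0.0373
31.48 0.145 [0.575  0.0079 0.1448] [0.17 1.3  1.24] [0.07 0.15 0.  ] 0.037
31.73 0.144 [0.5749 0.0079 0.1436] [-0.03  1.04  0.15] [ 0.12 -0.03  0.  ] 0.0374
31.98 0.143 [0.5749 0.0079 0.1428] [ 0.56  0.07 -0.91] [ 0.13  0.   -0.03] 0.0376
32.23 0.142 [0.5749 0.0078 0.1419] [-0.08  0.96 -0.85] [ 0.15  0.02 -0.  ] 0.0374
32.48 0.141 [0.5749 0.0078 0.1409] [-0.32  1.56 -1.92] [0.12 0.05 0.01] 0.0375
32.73 0.14 [0.575  0.0078 0.1399] [-0.6   0.34  0.12] [ 0.12  0.11 -0.  ] 0.0371
32.98 0.139 [0.575  0.0078 0.1389] [0.3  0.59 0.34] [0.15 0.11 0.03] 0.0377
```

Run:
```python
from h import *
X,Y=.5750,.0078
for z in list(np.arange(.138,.1305,-.001))+list(np.arange(.1305,.1265,-.0005)):
    robot.movel([X,Y,z],vel=.03); o=robot.observe()
    print(round(o["time"],2),round(z,4),o["tool_pos"].round(4),o["ft_force"].round(2),o["ft_torque"].round(2))
    if o["ft_force"][2]>12: break
```

```text
33.23 0.138 [0.5749 0.0078 0.1379] [0.02 1.19 0.24] [ 0.03  0.13 -0.02]
33.48 0.137 [0.5749 0.0078 0.1368] [-0.4   0.32  0.62] [ 0.08  0.2  -0.02]
33.73 0.136 [0.5748 0.0078 0.1357] [-0.05  0.8  -2.08] [ 0.08  0.12 -0.  ]
33.98 0.135 [0.5748 0.0078 0.1347] [-0.86 -0.52 -3.94] [ 0.03  0.04 -0.05]
34.23 0.134 [0.5747 0.0079 0.1335] [ 0.67 -0.01 -5.67] [ 0.11 -0.06  0.02]
34.48 0.133 [0.5746 0.0078 0.1325] [ 0.87  1.09 -7.51] [ 0.06 -0.11  0.01]
34.73 0.132 [0.5748 0.0078 0.1317] [ 0.26  0.13 -8.5 ] [ 0.   -0.1  -0.02]
34.98 0.131 [0.575  0.0077 0.1312] [-0.23 -0.48 -3.4 ] [-0.01  0.25 -0.01]
35.23 0.1305 [0.5752 0.0077 0.1307] [-0.88  0.16 -3.41] [-0.01  0.18  0.03]
35.48 0.13 [0.5752 0.0078 0.1301] [ 1.01 -0.03 -1.12] [-0.05  0.02  0.02]
35.73 0.1295 [0.5754 0.0077 0.1299] [-0.99 -0.89  1.12] [-0.07  0.18 -0.04]
35.98 0.129 [0.5755 0.0076 0.1298] [-2.15 -0.66  5.88] [-0.12  0.47 -0.02]
36.23 0.1285 [0.5757 0.0075 0.1298] [-1.87 -0.39  7.96] [-0.12  0.62 -0.09]
36.48 0.128 [0.5759 0.0074 0.1298] [-4.06 -1.2  12.36] [-0.18  0.93 -0.1 ]
```

Run:
```python
from h import *
robot.movel([.5752,.0077,.1298],vel=.03)
robot.release()
o=robot.observe();print(o["time"],o["opening"],o["tool_pos"],o["ft_force"],o["ft_torque"])
robot.movel([.5752,.0077,.26],vel=.15)
o=robot.observe();print(o["time"],o["ft_force"],o["tool_pos"])
save("g_w",cams.capture("wrist"))
robot.goto([.40,.40,.30],list(down(40)))
o=robot.observe();print(o["time"])
for c in("scene","top"): save("g_"+c,cams.capture(c))
a=cv2.imread("pics/g_scene.png")[130:330,210:430];b=cv2.imread("pics/g_top.png")[105:305,200:420]
cv2.imwrite("pics/g_z.png",np.hstack([cv2.resize(x,None,fx=1.8,fy=1.8,interpolation=cv2.INTER_CUBIC) for x in(a,b)]))
```

```text
37.6333 0.09173167049929881 [0.57521771 0.00768658 0.12981693] [ 0.36963636 -0.11930962 -0.0753321 ] [-0.03820329  0.07183966  0.02050922]
38.65 [ 0.62065604 -0.67386447 -0.1831363 ] [0.57456079 0.00782125 0.259091  ]
40.2917
```

View pics/g_z.png

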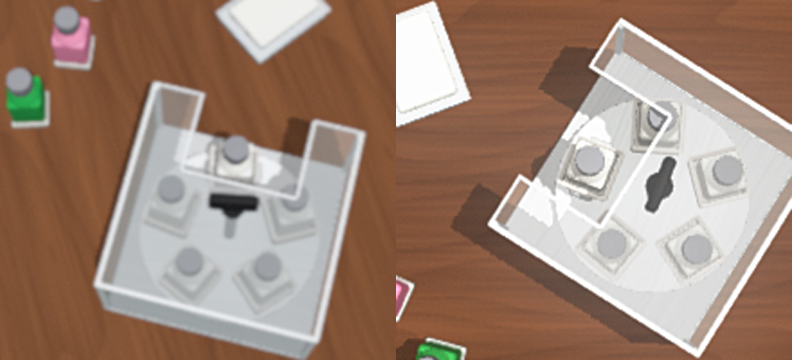

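View pics/g_w.png

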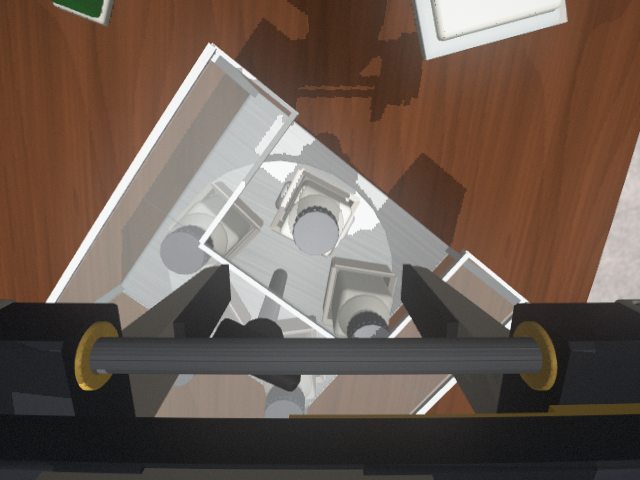

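View pics/g_top.png

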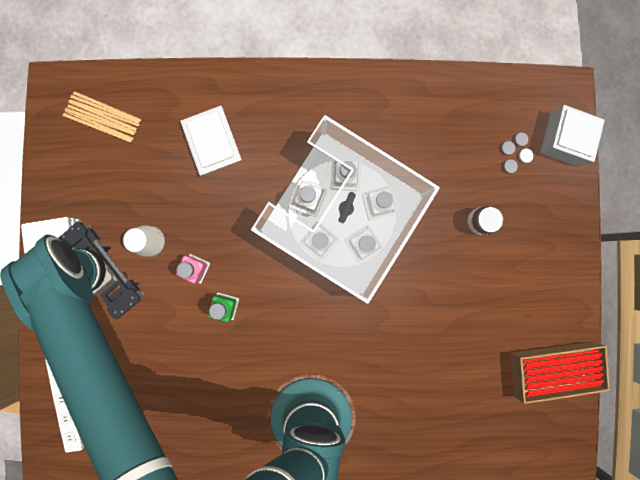

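The bottle stands in the pocket at the opening and nothing else has moved. As a last check I'll take the carousel's rotation from the cap positions, before and after.

Run:
```python
from h import *
it=cams.camera_info("top"); c=np.array([.5385,-.079])
def caps(n):
    im=cv2.imread(n); hsv=cv2.cvtColor(im,cv2.COLOR_BGR2HSV)
    m=((hsv[...,2]>135)&(hsv[...,2]<170)&(hsv[...,1]<25)).astype(np.uint8)
    m=cv2.morphologyEx(m,cv2.MORPH_OPEN,np.ones((5,5),np.uint8))
    r=[]
    g=cv2.resize(cv2.cvtColor(im,cv2.COLOR_BGR2GRAY)[105:310,240:450],None,fx=4,fy=4,interpolation=cv2.INTER_CUBIC)
    h=cv2.HoughCircles(g,cv2.HOUGH_GRADIENT,1,80,param1=80,param2=18,minRadius=32,maxRadius=46)
    for u,v,rad in h[0]:
        P=onz(it,[(u/4+240,v/4+105)],.16)[0,:2]; d=P-c; D=np.linalg.norm(d)
        if .08<D<.11: r.append((np.degrees(np.arctan2(d[1],d[0])).round(1),D.round(4)))
    return sorted(r)
for n in("pics/a_top.png","pics/g_top.png"): print(n,caps(n))
```

```text
pics/a_top.png [(np.float64(-157.0), np.float64(0.0966)), (np.float64(-87.7), np.float64(0.0943)), (np.float64(59.5), np.float64(0.1005))]
pics/g_top.png [(np.float64(-148.4), np.float64(0.0954)), (np.float64(-76.0), np.float64(0.0941)), (np.float64(-3.0), np.float64(0.0919)), (np.float64(70.7), np.float64(0.099)), (np.float64(106.4), np.float64(0.0892))]
```

Run:
```python
from h import *
robot.job_done(); print(robot.observe()["time"])
```

```text
the job is handed in; nothing more can be done
the job is handed in; nothing more can be done
```

The fresh bottle is in the empty pocket at the hood opening, and I handed the job in at about 40 s of the 67 s allowed.

**Carousel:** I turned the knob counter-clockwise, the shorter way, by about 82°. I felt for the click by the twisting torque, overshot its centre by about 2° while finding it, then backed onto it and let go. The click lies about 10.5° (0.18 rad) past the middle of the opening, close to the 0.2 rad limit.

**Bottle:** I gripped it by the cap and lowered it into the pocket without touching the rim. Net upward force passing the noses was about 5–6 N. The bottle was then drawn down as they snapped in, and it stopped on the pocket floor at the expected height with about 12 N pressing down.

**Last checks:**
- **Bottle and surroundings:** the pictures show the bottle upright in the bay. The other things and the look-alikes look unmoved where they are in view.
- **Hood and forces:** I read nothing that suggested contact with the hood. The wrist read about 0 N after letting go.
- **Click:** the cap positions give a carousel turn of about 82°, which agrees with the felt click. I did not twist the knob again to confirm it, and only three caps could be found in the first picture.
- **Disagreements:** the cameras differed by 2–4 mm on the bottle and the turning axis, and one knob-angle reading was about 4° off the others. I used averaged values, and the bottle went in cleanly.

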